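Load a bevel pinion in its V-rests and throw the keeper lever to the marked notch

ROBOT

A 6-joint arm with a two-finger parallel gripper is mounted at the origin on the work surface. World frame = base frame: x ahead of the robot, y to its left, z up, the work surface at z = 0. Lengths are in m, angles in degrees, forces in N, time in s.
With the tool pointing down it reaches from about 0.25 to 0.725 m from the base axis. Payload 9.7 kg.
Tool frame: the origin (TCP) lies on the centre line of the jaws, within the pads' length; the fingertips stand tip_extent ahead of it and the grasp point (between the pads) lies 3 mm ahead of it (tip_extent is the distance from the TCP to the fingertips, in m); z points along the fingers, y is the line along which they close (so a half turn about z gives the same grasp; the last joint's range is limited). The gripper opens to 85 mm and grips with 20 to 120 N. Pads are 22 mm wide; open, the fingers measure 114 mm over their backs; the gripper's body (76 mm by 85 mm) begins 54 mm behind the grasp point. The pads swing forward as they close: fully open they stand 13 mm farther back than shut.
Start: joints at [63.541, 4.979, 10.078, 95.1, 0, 90], TCP at [0.245, 0.492, 0.253] pointing down, gripper open.
Joint ranges: [-179.16, 179.16], [-48.56, 103.87], [-65.8, 70.77], [-126.05, 130.52], [-82.76, 87.17], [-180, 180]. Speed limits (degrees/s): [127.2, 127.2, 147.25, 180, 180, 180].

INTERFACE

Orientations are given as [roll, pitch, yaw] about the fixed x, y, z axes, in that order (R = Rz(yaw) Ry(pitch) Rx(roll)).
In Python, from workcell import * gives the robot as it stands.
- The arm moves only by the tool servo_tool, never from a script. Its argument "rows" is a list of rows, each an object with "offset": the shift along the tool's x, y, z as a fraction of full scale, a list of three; "yaw": the turn about the tool's z as a fraction of full scale; "claw": the closure, from 0 (fully open) to 1 (shut). A call has 1 to 12 rows; each row is the pose to reach, as a shift and turn from the pose commanded when the call began, along the tool's axes at that moment, turning the shorter way round; what a row does not reach only later rows make up. Full scale, the value 1, is 0.1 m for a shift and pi rad for a turn. A row lasts 1/8 s, in which the tool goes at most 62.5 mm and 10.7 degrees, less where a joint would pass 70% of its speed; a pose out of reach is approached as far as the arm can. A call with a number of a shift or a turn outside -1 to 1 is refused whole. A call with a gripper value outside its range is refused whole. The fingers move at their own pace and stop on an object; "squeeze" is the grip in N (left out, the last holds). Time passes only in rows, so rows that repeat a pose let the fingers close. It gives the time, the measured TCP pose, the force, the opening and the grip force at its end, in the units of the state.
- get_obs(): the state, without advancing time (a new reading comes with each control period).
- camera(name): name is "scene" or "top" or "wrist"; returns (picture, depth): 480x640x3 uint8, red, green, blue; 480x640 float32, m along the optical axis (not along the pixel's ray), 0 where there is no reading.
- camera_info(name): a dict with "fx", "fy", "cx", "cy" (pixels), "cam_to_world" (4x4, takes a point from camera to world coordinates); the wrist camera has in their place "hand_eye" (4x4, takes a point from camera to tool coordinates, whose origin is the TCP and whose axes are the flange's). Camera axes: x right, y up, looking along -z (the intrinsics and any distortion apply to the point x, -y, -z); pixel columns grow to the right and rows downward; lengths in m; the calibration is good to about 2 mm. A picture is of the moment at which its call begins: read the wrist's pose just before it. camera_info takes no time and is no camera call.
- job_done(): hands the job in; it is judged then, once.
The state is a dict: "time": time; "q": joint angles; "qd": joint speeds; "joint_efforts": joint torques, N m; "ee_pos": TCP position; "tcp_rot": TCP orientation; "wrist_force": force on the tool from outside, world axes, zero at the start; "torque": the same for the moment, N m; "opening": finger opening in m; "grasp_force": force on a finger pad.
Only numpy, scipy, OpenCV 4.12 (cv2) and the standard library are available. Lean on these libraries where they do the work, as an engineer would, in place of code of your own. Each camera call takes 0.05 s, during which the arm holds its last target. There are 200 camera calls.

TASK

Take the bevel pinion from its grey tray and set it down, without dropping it, in the two V-rests of the blue fixture: the gear end away from the lever housing, the blue band midway between the rests. Only then throw the lever out of its parked notch and leave it resting in the notch marked by the yellow disc, so that the keeper holds this shaft. Leave the other things on the bench where they are.

Things in the scene. Friction and masses are not known exactly. Their poses are not given: they have to be found in the camera images.
- pinion: steel bevel pinion, 0.5 kg: shaft 20 mm in diameter along its y axis from y = -75 to +85 mm, toothed bevel gear (largest diameter 43 mm, y = -75 to -101) at the -y end, collar (diameter 26 mm, y = 68 to 85) at the +y end. Origin on the shaft's axis at the middle of its 20 mm wide blue band, where to grip it; it balances there
- pinion_gear (a point): centre of the gear's small end face, on the shaft's axis 101 mm from the blue band
- tray: grey plastic tray, 80 x 170 x 12 mm, fixed to the bench, with two upright V-supports 14 mm thick at y = -50 and +50 mm in which the pinion lies at the start, axis 44 mm above the bench, blue band midway; the gear end lies towards the tray's -y. Origin under the centre
- fixture: blue fixture bolted to the bench. Origin on the bench midway between its two upright V-rests, each 12 mm thick (y), 44 mm wide (x), at y = -50 and +50 mm; 90 degree V, bottom 55 mm up, lips 18 mm higher. The shaft belongs along the fixture's y axis, its own axis then 69 mm above the bench, gear end towards -y. Base plate 15 mm thick; lever housing on the +y side
- lever (a joint): angle of the lever about a vertical axis through lever_pivot, counter-clockwise from above positive; spring detents (notches) at 0 (parked), 0.5, 1.0 and 1.5 rad; it snaps into the nearest. Pushing it past a crest takes about 3 to 4 N at the knob
- lever_knob (a point): on the axis of the lever's upright black hand knob, 22 mm in diameter and 42 mm tall (20 mm below to 17 mm above this point, point 150 mm above the bench), 95 mm from the pivot; it can be pinched or pushed from above. The steel arm below it is 12 mm wide, its top 121 mm above the bench
- lever_pivot (a point): point on the lever's vertical turning axis, at the knob's height, at x = 0, y = 195 mm of the fixture
- lever_pointer (a point): end of the lever's red pointer, 112 mm from the pivot in line with the knob, 11 mm above the housing's top; it stands over a notch's disc when the lever is in that notch
- mark_yellow: yellow disc 22 mm in diameter and 3 mm thick on the housing's top, 112 mm from the pivot, marking the wanted notch (one of the three at 0.5, 1.0, 1.5 rad; the two others have grey discs). Origin under its centre
- ring_gear: bystander: loose dark steel ring 80 mm in diameter, 16 mm high; leave alone
- oil_can: bystander: loose can, 66 mm in diameter, 150 mm tall; leave alone
- spray_bottle: bystander: loose white bottle, 60 mm in diameter, 190 mm tall; leave alone
- mug: bystander: loose white mug, 80 mm in diameter, 90 mm tall; leave alone
- spacer: bystander: loose brass flanged spacer, 60 mm in diameter, 35 mm tall; leave alone
- housing_top (a point): centre of the lever housing's flat white top, 105 mm above the bench; the housing spans x = -135 to 55 mm and y = 105 to 285 mm of the fixture
- keeper_tip (a point): tip of the brass keeper tongue (14 mm wide, 9 mm thick) that slides out of the housing towards -y as the lever turns, over the shaft's collar end: at y = 99 mm when parked, up to 45 mm farther; its underside is 87 mm up, 5 mm clear of the collar
Things that resemble listed ones, but are neither listed nor needed, are in the scene too. Leave any orange look-alike of the pinion alone.

How it is judged (in metres and radians):
On the way, in this order (a step that is already met when the one before it is completed fails the run):
1. the pinion lies seated in both V-rests, gear end away from the housing, let go, while the lever is still parked (x of pinion in the frame of fixture between -0.004 and 0.004 m and y of pinion in the frame of fixture between -0.01 and 0.01 m and z of pinion in the frame of fixture between 0.0661 and 0.0721 m and angle between the y axis of pinion and the y axis of fixture, either way round below 0.05 rad and y of pinion_gear in the frame of fixture below -0.05 m and contact force between the fingers and pinion below 0.3 N and value of joint lever below 0.2 rad), for 0.2 s.
2. the lever stands in the notch marked by the yellow disc, the pinion still seated (x of pinion in the frame of fixture between -0.004 and 0.004 m and y of pinion in the frame of fixture between -0.01 and 0.01 m and z of pinion in the frame of fixture between 0.0661 and 0.0721 m and angle between the y axis of pinion and the y axis of fixture, either way round below 0.05 rad and y of pinion_gear in the frame of fixture below -0.05 m and horizontal distance between lever_pointer and mark_yellow below 0.012 m), for 0.3 s.
At the end, for the whole second after the job is handed in: pinion seated in both V-rests (band within 4 mm across, 10 mm along, 3 mm in height of its seat midway; shaft within 0.05 rad of the fixture's y; gear end at -y) and at rest; lever at rest with its pointer within 12 mm of the yellow disc's centre, seen from above (all of step 2 and velocity of joint lever between -0.1 and 0.1 rad/s and linear speed of pinion below 0.02 m/s); the robot touches nothing.
It fails at once if a bystander is moved by more than 30 mm (distance of any of ring_gear, oil_can, spray_bottle, mug, spacer from where it was at the start of the episode above 0.03 m).
It fails at once if the pinion is dropped (faster than 0.5 m/s, a fall of about 13 mm, out of the fingers) (linear speed of pinion above 0.5 m/s and contact force between the fingers and pinion below 0.3 N).
It also fails if it takes over 54 s, if anything falls off the work surface, if the arm or the gripper's body presses on something with over 40 N, if the wrist force passes 120 N, or if a joint passes its speed limit or range.

## Working session

There is one attempt and no reset: what is moved stays moved. The work goes in short steps, Python scripts to look and compute and a tool call to move; the robot and the scene stay as the last step left them, time stands still between calls to the robot, and variables do not carry over. Pictures are saved under pics/ and viewed, at most 10 in all, crops included, and the job is handed in when it is done.

Besides the shell and the picture viewer there is one more tool, called after "Request:" as name(argument=value, ...), one argument or row to a line, values as JSON. servo_tool: Moves the arm, as the interface text tells. Its arguments: {"type":"object","properties":{"rows":{"type":"array"},"squeeze":{"type":"number"}},"required":["rows"]}

```bash
mkdir -p pics; ls; python3 - <<'E'
from workcell import *
import cv2, numpy as np, pickle
o=get_obs(); print(o)
D={}
for n in ("scene","top"):
    p,d=camera(n); i=camera_info(n); print(n,i, (d>0).mean()); D[n]=(p,d,i)
    cv2.imwrite(f"pics/{n}0.png",p[:,:,::-1])
print(camera_info("wrist"))
pickle.dump(D,open("d0.pkl","wb"))
E
```

```text
pics
{'time': 0.0, 'q': array([6.35400975e+01, 5.01056451e+00, 1.00353672e+01, 9.51004355e+01,
       7.84972525e-04, 9.00002279e+01]), 'qd': array([-0.05113083,  0.03701465,  0.02441865, -0.01286344, -0.00224333,
       -0.0672462 ]), 'joint_efforts': array([ 1.16763390e-04, -5.20389891e+01,  4.64803469e+01,  1.64969423e-02,
        1.24055441e-05,  2.91752406e-05]), 'ee_pos': array([0.24497101, 0.49220623, 0.25259638]), 'tcp_rot': array([-1.79924367e+02, -7.84671062e-04,  1.53539869e+02]), 'wrist_force': array([-0.99474347, -0.21873229, -0.89259428]), 'torque': array([ 0.07677164, -0.00789018,  0.01540713]), 'grasp_force': 0.0, 'opening': 0.08528228410322797}
scene {'fx': 453.080694221471, 'fy': 453.080694221471, 'cx': 316.29243510316303, 'cy': 233.82924504568604, 'cam_to_world': array([[-0.32730258, -0.58295158,  0.74366691,  1.27700013],
       [ 0.94465956, -0.22033001,  0.24304938,  0.24426061],
       [ 0.02216612,  0.78206275,  0.62280537,  0.74957217],
       [ 0.        ,  0.        ,  0.        ,  1.        ]])} 0.9960970052083333
top {'fx': 453.43336171368827, 'fy': 453.43336171368827, 'cx': 315.0017807467596, 'cy': 240.61550080061755, 'cam_to_world': array([[-0.00601554,  0.99261628, -0.12114756,  0.39013385],
       [-0.9999258 , -0.00468758,  0.01124349,  0.008849  ],
       [ 0.01059258,  0.1212062 ,  0.99257083,  1.17062583],
       [ 0.        ,  0.        ,  0.        ,  1.        ]])} 0.9959505208333334
{'fx': 373.2082466193093, 'fy': 373.2082466193093, 'cx': 321.37728077773255, 'cy': 244.48947400687678, 'hand_eye': array([[-1.04315016e-03,  9.52663563e-01,  3.04024748e-01,
         7.84178391e-02],
       [ 9.99999351e-01,  1.13319939e-03, -1.19754326e-04,
         7.79655998e-04],
       [-4.58606241e-04,  3.04024426e-01, -9.52664127e-01,
        -1.20972844e-01],
       [ 0.00000000e+00,  0.00000000e+00,  0.00000000e+00,
         1.00000000e+00]])}
```

View pics/top0.png

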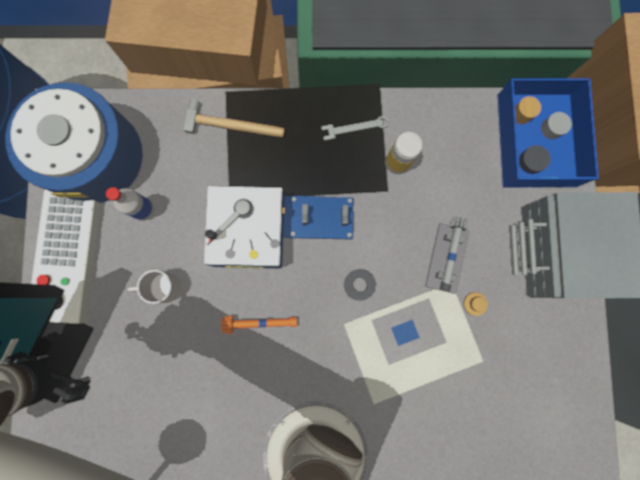

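View pics/scene0.png

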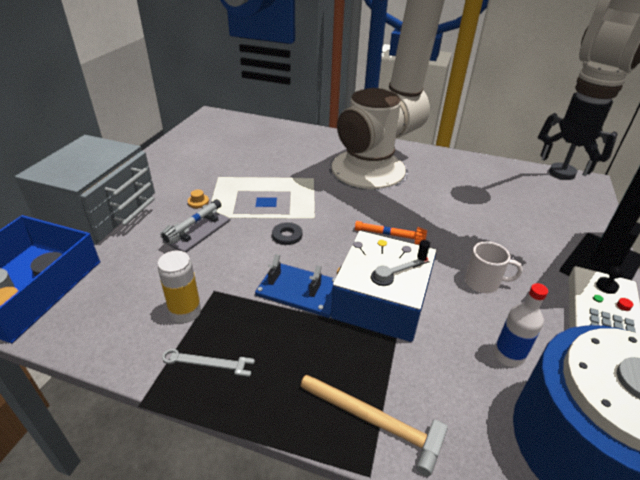

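The top view shows the steel pinion in its grey tray at (452,255). The orange look-alike is at (262,323) and a blue paper patch at (405,332). The fixture's rests are at (305,213) and (345,213), the pivot at (243,208), the knob near (210,237) and the yellow disc at (254,254), which is the second of the three discs. The steel pinion in the tray is my choice. I'll check it in a close crop.

```bash
cat > h.py <<'E'
import numpy as np, cv2
def ray(info,u,v):
    M=info["cam_to_world"]; d=M[:3,:3]@np.array([(u-info["cx"])/info["fx"],-(v-info["cy"])/info["fy"],-1]); return M[:3,3],d
def plane(info,u,v,z):
    o,d=ray(info,u,v); return o+d*(z-o[2])/d[2]
def pix(info,depth,u,v):
    o,d=ray(info,u,v); return o+d*depth[int(v),int(u)]
def cloud(info,depth):
    v,u=np.mgrid[:480,:640]; c=np.stack([(u-info["cx"])/info["fx"],-(v-info["cy"])/info["fy"],-np.ones(u.shape)],-1)*depth[...,None]
    return c@info["cam_to_world"][:3,:3].T+info["cam_to_world"][:3,3]
E
python3 - <<'E'
import pickle; from h import *
D=pickle.load(open("d0.pkl","rb"))
p=D["top"][0]
a=cv2.resize(p[205:305,410:510],(400,400),interpolation=3); b=cv2.resize(p[180:280,195:295],(400,400),interpolation=3)
cv2.imwrite("pics/crop.png",np.hstack([a,b])[:,:,::-1])
t,d,i=D["top"]; C=cloud(i,d)
hsv=cv2.cvtColor(t,cv2.COLOR_RGB2HSV)
def blob(m,box,z):
    u0,v0,u1,v1=box; s=np.zeros(m.shape,bool); s[v0:v1,u0:u1]=1; s&=m; v,u=np.nonzero(s)
    print(len(u),(u.mean().round(1),v.mean().round(1)),plane(i,u.mean(),v.mean(),z).round(4), 'depth z',np.median(C[s][:,2]).round(4))
H,S,V=hsv[...,0],hsv[...,1],hsv[...,2]
blob((H>100)&(H<125)&(S>90),(435,235,470,275),0.053)
blob((H>18)&(H<35)&(S>120),(245,245,265,262),0.108)
blob((H>100)&(H<125)&(S>120),(284,190,360,245),0.015)
blob((V>200)&(S<40),(195,180,286,275),0.105)
for nm,(u0,v0,u1,v1),zl,zh in [("pinion",(425,205,475,300),.035,.08),("rests",(286,190,360,245),.055,.085),("housing",(195,180,290,275),.095,.109),("knob",(190,215,225,250),.15,.18)]:
    s=np.zeros(H.shape,bool); s[v0:v1,u0:u1]=1; s&=(C[...,2]>zl)&(C[...,2]<zh)
    P=C[s]; w,vec=np.linalg.eigh(np.cov(P[:,:2].T)); q=(P[:,:2]-P[:,:2].mean(0))@vec[:,1]
    print(nm,len(P),P.mean(0).round(4),'lo',P.min(0).round(4),'hi',P.max(0).round(4),'dir',vec[:,1].round(3),'len',np.ptp(q).round(4), 'mid',(P[:,:2].mean(0)+vec[:,1]*(q.max()+q.min())/2).round(4))
print('rect', cv2.minAreaRect(np.argwhere((V>0)&(C[...,2]>.095)&(C[...,2]<.109)&(np.abs(C[...,1]-.15)<.3)).astype(np.float32)))
E
```

```text
40 (np.float64(451.6), np.float64(256.2)) [ 0.486  -0.3423  0.053 ] depth z 0.0532
27 (np.float64(253.3), np.float64(253.7)) [0.4895 0.1419 0.108 ] depth z 0.1082
2125 (np.float64(318.8), np.float64(217.1)) [ 0.5925 -0.0145  0.015 ] depth z 0.0156
4310 (np.float64(243.9), np.float64(224.9)) [0.5585 0.1655 0.105 ] depth z 0.1055
pinion 854 [ 0.4998 -0.3472  0.0529] lo [ 0.3802 -0.3987  0.0358] hi [ 0.5878 -0.3104  0.0725] dir [-0.971  0.238] len 0.1911 mid [ 0.4918 -0.3452]
rests 175 [ 0.5935 -0.0291  0.0664] lo [ 0.5695 -0.0852  0.0552] hi [0.6157 0.0257 0.0766] dir [0.027 1.   ] len 0.1108 mid [ 0.5935 -0.0293]
housing 5089 [0.5548 0.1634 0.1051] lo [0.4611 0.0707 0.095 ] hi [0.6544 0.2569 0.109 ] dir [-1.    0.02] len 0.1903 mid [0.5578 0.1633]
knob 86 [0.5298 0.2312 0.1656] lo [0.5202 0.2216 0.1502] hi [0.5402 0.2438 0.1718] dir [0.254 0.967] len 0.0224 mid [0.5303 0.2331]
rect ((272.4230651855469, 248.7440948486328), (361.4093933105469, 145.47181701660156), 32.352874755859375)
```

View pics/crop.png

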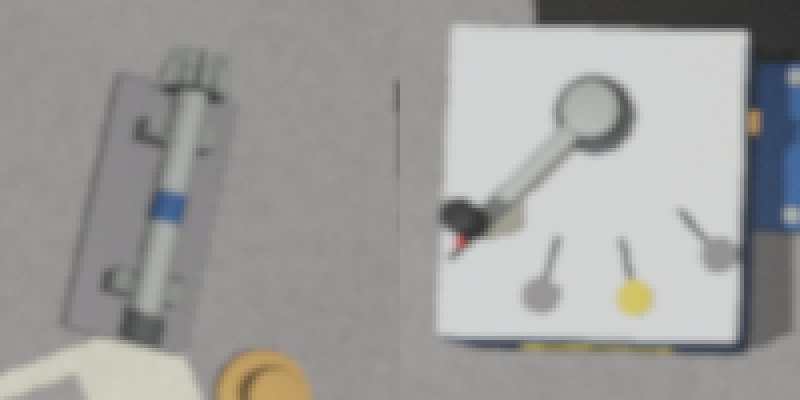

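The crop shows the gear at the far end (+x) of the tray and the blue band in the middle, so the choice is confirmed. The yellow disc is the middle one (1.0 rad). The lever is parked at the lower left and turns counter-clockwise. Next I move over the fixture for a wrist look.

Request:
servo_tool(
  rows=[
    {"offset": [-0.46, -0.32, 0], "yaw": 0, "claw": 0},
    {"offset": [-0.93, -0.64, 0], "yaw": 0, "claw": 0},
    {"offset": [-0.93, -0.64, 0], "yaw": 0, "claw": 0},
  ],
)

```text
time: 0.48
ee_pos: [0.3011, 0.3912, 0.2535]
tcp_rot: [-180.0, 0.0, 153.3]
wrist_force: [0.7, 0.5, -0.5]
opening: 0.085
grasp_force: 0.0
```

Request:
servo_tool(
  rows=[
    {"offset": [-0.46, -0.32, 0], "yaw": 0, "claw": 0},
    {"offset": [-0.93, -0.64, 0], "yaw": 0, "claw": 0},
    {"offset": [-0.93, -0.64, 0], "yaw": 0, "claw": 0},
  ],
)

```text
time: 0.85
ee_pos: [0.3557, 0.293, 0.2533]
tcp_rot: [-180.0, 0.0, 153.3]
wrist_force: [-0.1, 0.0, 0.2]
opening: 0.0854
grasp_force: 0.0
```

Request:
servo_tool(
  rows=[
    {"offset": [-0.46, -0.32, 0], "yaw": 0, "claw": 0},
    {"offset": [-0.93, -0.64, 0], "yaw": 0, "claw": 0},
    {"offset": [-0.93, -0.64, 0], "yaw": 0, "claw": 0},
  ],
)

```text
time: 1.23
ee_pos: [0.4104, 0.1948, 0.253]
tcp_rot: [-180.0, -0.0, 153.3]
wrist_force: [0.2, 0.9, -0.4]
opening: 0.0855
grasp_force: 0.0
```

Request:
servo_tool(
  rows=[
    {"offset": [-0.46, -0.32, 0], "yaw": 0, "claw": 0},
    {"offset": [-0.93, -0.64, 0], "yaw": 0, "claw": 0},
    {"offset": [-0.93, -0.64, 0], "yaw": 0, "claw": 0},
  ],
)

```text
time: 1.6
ee_pos: [0.4651, 0.0966, 0.2527]
tcp_rot: [-180.0, -0.0, 153.4]
wrist_force: [0.2, 0.5, -0.8]
opening: 0.0856
grasp_force: 0.0
```

Request:
servo_tool(
  rows=[
    {"offset": [-0.46, -0.32, 0], "yaw": -0.03, "claw": 0},
    {"offset": [-0.93, -0.64, 0], "yaw": -0.07, "claw": 0},
    {"offset": [-0.93, -0.64, 0], "yaw": -0.07, "claw": 0},
    {"offset": [-0.93, -0.64, 0], "yaw": -0.07, "claw": 0},
  ],
)

```text
time: 2.1
ee_pos: [0.5186, 0.0005, 0.253]
tcp_rot: [180.0, -0.1, 166.1]
wrist_force: [-0.9, -0.3, -0.4]
opening: 0.0853
grasp_force: 0.0
```

```bash
cat >> h.py <<'E'
from scipy.spatial.transform import Rotation as Rt
def grab(cam_fn,info,o):
    M=np.eye(4); M[:3,:3]=Rt.from_euler("xyz",o["tcp_rot"],degrees=True).as_matrix(); M[:3,3]=o["ee_pos"]
    i=dict(info); i["cam_to_world"]=M@info["hand_eye"]; p,d=cam_fn("wrist"); return p,d,i
E
python3 - <<'E'
from workcell import *
from h import *; import pickle
o=get_obs(); r=grab(camera,camera_info("wrist"),o); pickle.dump((r,o),open("w1.pkl","wb"))
p,d,i=r; cv2.imwrite("pics/w1.png",p[:,:,::-1]); C=cloud(i,d)
X,Y,Z=C[...,0],C[...,1],C[...,2]
hsv=cv2.cvtColor(p,cv2.COLOR_RGB2HSV);H,S,V=cv2.split(hsv)
def st(n,m):
    P=C[m]; r=cv2.minAreaRect(P[:,:2].astype(np.float32)*1000); print(n,len(P),P.mean(0).round(4),'rect mm',np.round(r[0],1),np.round(r[1],1),round(r[2],2),'z',np.percentile(P[:,2],[2,50,98]).round(4))
rg=(X>.55)&(X<.64)&(d>0)
st('restA',rg&(Y>-.11)&(Y<-.045)&(Z>.058)&(Z<.078))
st('restB',rg&(Y>-.02)&(Y<.05)&(Z>.058)&(Z<.078))
st('plate',(H>100)&(H<125)&(S>120)&(np.abs(Z-.015)<.006)&(X>.5)&(X<.7)&(Y<.09)&(Y>-.15))
st('housing',(Z>.1)&(Z<.108)&(V>150)&(Y>.04)&(Y<.3)&(X>.43)&(X<.7))
st('yellow',(H>18)&(H<35)&(S>120)&(np.abs(Z-.108)<.01)&(Y>.05))
st('knob',(Z>.155)&(Z<.18)&(Y>.15)&(Y<.28)&(X>.48)&(X<.57))
E
```

```text
restA 574 [ 0.5903 -0.0754  0.067 ] rect mm [588.8 -75.9] [12.9 45. ] 86.56 z [0.0586 0.0677 0.0741]
restB 542 [0.5933 0.0238 0.0673] rect mm [591.9  23.8] [12.  44.8] 88.3 z [0.0585 0.0683 0.0739]
plate 12937 [ 0.5861 -0.0088  0.0154] rect mm [590.7 -12. ] [175.4 109.7] 88.38 z [0.0138 0.0154 0.0169]
housing 39408 [0.5432 0.1574 0.1055] rect mm [556.1 159. ] [154.5 186.6] 88.48 z [0.1041 0.1055 0.1069]
yellow 781 [0.4868 0.1439 0.1084] rect mm [486.9 144. ] [21.4 20.6] 69.29 z [0.107  0.1084 0.1101]<stdin>:8: RuntimeWarning: Mean of empty slice.
  ret = um.true_divide(
Traceback (most recent call last):
IndexError: index -1 is out of bounds for axis 0 with size 0
```

View pics/w1.png

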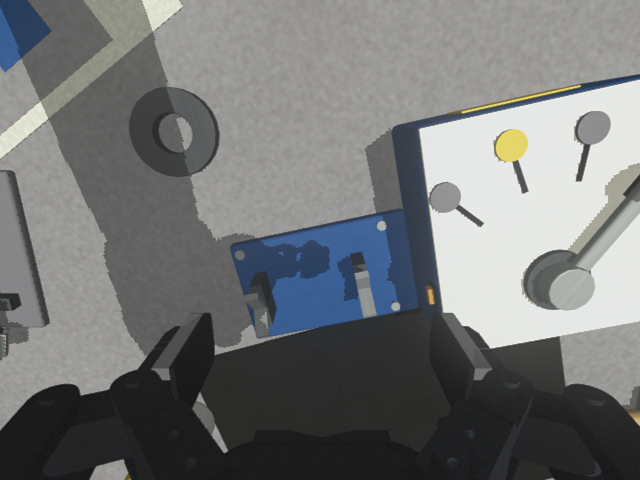

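The view shows both rests (about (262,305) and (362,285)), the yellow disc at (511,145) and the pivot cap at (571,289). The fixture origin is (0.590, -0.026) with yaw about -1.6°, and the yellow disc lies 112 mm from the pivot, as it should. Next is the pinion.

Request:
servo_tool(
  rows=[
    {"offset": [0, -0.5, 0], "yaw": 0, "claw": 0},
    {"offset": [0, -0.95, 0], "yaw": 0, "claw": 0},
  ],
)

```text
time: 2.4
ee_pos: [0.4957, -0.0923, 0.2535]
tcp_rot: [180.0, 0.0, 166.3]
wrist_force: [0.1, -0.0, -1.3]
opening: 0.0853
grasp_force: 0.0
```

Request:
servo_tool(
  rows=[
    {"offset": [0, -0.5, 0], "yaw": 0, "claw": 0},
    {"offset": [0, -0.95, 0], "yaw": 0, "claw": 0},
  ],
)

```text
time: 2.65
ee_pos: [0.473, -0.1853, 0.2537]
tcp_rot: [180.0, 0.1, 166.2]
wrist_force: [1.1, -0.4, 0.4]
opening: 0.0855
grasp_force: 0.0
```

Request:
servo_tool(
  rows=[
    {"offset": [0, -0.5, 0], "yaw": 0, "claw": 0},
    {"offset": [0, -0.95, 0], "yaw": 0, "claw": 0},
  ],
)

```text
time: 2.9
ee_pos: [0.4506, -0.2776, 0.2538]
tcp_rot: [180.0, 0.1, 166.2]
wrist_force: [0.3, -0.0, 0.1]
opening: 0.085
grasp_force: 0.0
```

Request:
servo_tool(
  rows=[
    {"offset": [0, -0.3, 0], "yaw": 0, "claw": 0},
    {"offset": [0, -0.55, 0], "yaw": 0, "claw": 0},
    {"offset": [0, -0.55, 0], "yaw": 0, "claw": 0},
    {"offset": [0, -0.55, 0], "yaw": 0, "claw": 0},
  ],
)

```text
time: 3.4
ee_pos: [0.4379, -0.3299, 0.2535]
tcp_rot: [180.0, 0.0, 166.2]
wrist_force: [0.0, 0.1, 0.0]
opening: 0.0855
grasp_force: 0.0
```

```bash
python3 - <<'E'
from workcell import *
from h import *; import pickle
o=get_obs(); r=grab(camera,camera_info("wrist"),o); pickle.dump((r,o),open("w2.pkl","wb"))
p,d,i=r; cv2.imwrite("pics/w2.png",p[:,:,::-1]); C=cloud(i,d); print(o["ee_pos"],o["tcp_rot"])
X,Y,Z=C[...,0],C[...,1],C[...,2]
H,S,V=cv2.split(cv2.cvtColor(p,cv2.COLOR_RGB2HSV))
near=(np.hypot(X-.484,Y+.34)<.11)&(d>0)
m=near&(H>100)&(H<125)&(S>90)&(Z>.03)&(Z<.07); P=C[m]; print('band',m.sum(),P.mean(0),P[:,2].max(), 'px',np.argwhere(m).mean(0)); b=P.mean(0)
m=near&(Z>.045)&(Z<.062)&(np.hypot(X-b[0],Y-b[1])<.075)
P=C[m]; P=P[P[:,2]>.05]
l=cv2.fitLine(P[:,:2].astype(np.float32),cv2.DIST_HUBER,0,.01,.01).ravel(); print('axis',l,np.degrees(np.arctan2(l[1],l[0])),'z',np.percentile(P[:,2],[50,90,99]))
n=l[:2]; t=np.dot(b[:2]-l[2:],n); print('band on axis',l[2:]+n*t)
E
```

```text
[ 0.43793202 -0.32986492  0.25349708] [1.79981300e+02 1.17520428e-02 1.66207653e+02]
band 355 [ 0.48260448 -0.34318046  0.05322883] 0.05625094929603497 px [267.4084507  317.85915493]
axis [ 0.96761584 -0.25242746  0.4773074  -0.34133938] -14.621202 z [0.05339748 0.05501525 0.05796011]
band on axis [ 0.48271664 -0.34275052]
```

View pics/w2.png

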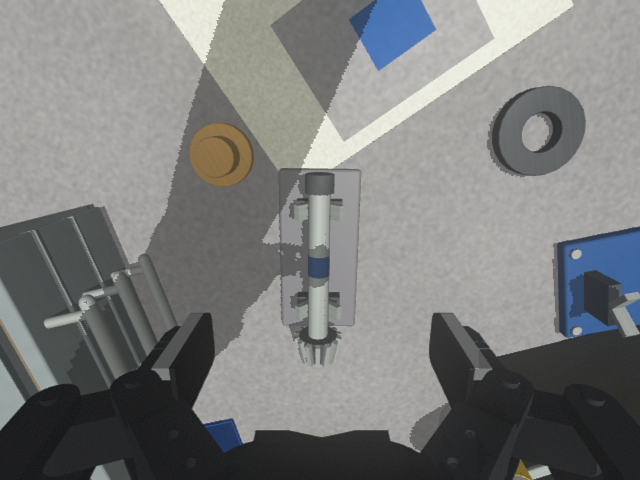

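The pinion lies upright in this picture, with the collar at (320,182), the band at (318,267) and the gear at (318,350). Its heights and sizes fit. I descend to it now.

Request:
servo_tool(
  rows=[
    {"offset": [-0.466, -0.018, 0.4], "yaw": 0.003, "claw": 0},
    {"offset": [-0.466, -0.018, 0.95], "yaw": 0.003, "claw": 0},
    {"offset": [-0.466, -0.018, 0.95], "yaw": 0.003, "claw": 0},
  ],
)

```text
time: 3.82
ee_pos: [0.4807, -0.3417, 0.1538]
tcp_rot: [179.8, -0.5, 165.7]
wrist_force: [-1.1, -0.2, 0.8]
opening: 0.0856
grasp_force: 0.0
```

Request:
servo_tool(
  rows=[
    {"offset": [0, 0, 0.4], "yaw": 0, "claw": 0},
    {"offset": [0, 0, 0.8], "yaw": 0, "claw": 0},
    {"offset": [0, 0, 0.8], "yaw": 0, "claw": 0},
  ],
)

```text
time: 4.2
ee_pos: [0.4817, -0.3434, 0.0787]
tcp_rot: [180.0, -0.1, 165.6]
wrist_force: [0.1, -0.1, 0.3]
opening: 0.0854
grasp_force: 0.0
```

```bash
python3 - <<'E'
from workcell import *
import workcell
from h import *
o=get_obs(); r=grab(camera,camera_info("wrist"),o); p,d,i=r; C=cloud(i,d)
H,S,V=cv2.split(cv2.cvtColor(p,cv2.COLOR_RGB2HSV))
m=(np.hypot(C[...,0]-.4827,C[...,1]+.343)<.03)&(H>100)&(H<125)&(S>90)&(d>0); print(o["ee_pos"],m.sum(),C[m].mean(0) if m.any() else 0)
print([n for n in dir(workcell) if not n.startswith('_')])
E
```

```text
[ 0.48172668 -0.34341677  0.07871879] 1682 [ 0.48280052 -0.34307748  0.05288578]
['PlanningError', 'camera', 'camera_info', 'get_obs', 'job_done', 'tip_extent']
```

Request:
servo_tool(
  rows=[
    {"offset": [-0.01, 0, 0.15], "yaw": 0, "claw": 0},
    {"offset": [-0.01, 0, 0.285], "yaw": 0, "claw": 0},
    {"offset": [-0.01, 0, 0.285], "yaw": 0, "claw": 0},
    {"offset": [-0.01, 0, 0.285], "yaw": 0, "claw": 1},
    {"offset": [-0.01, 0, 0.285], "yaw": 0, "claw": 1},
    {"offset": [-0.01, 0, 0.285], "yaw": 0, "claw": 1},
    {"offset": [-0.01, 0, 0.285], "yaw": 0, "claw": 1},
    {"offset": [-0.01, 0, 0.285], "yaw": 0, "claw": 1},
    {"offset": [-0.01, 0, 0.285], "yaw": 0, "claw": 1},
  ],
  squeeze=60,
)

```text
time: 5.38
ee_pos: [0.4833, -0.3441, 0.0502]
tcp_rot: [180.0, 0.0, 165.6]
wrist_force: [0.2, 5.5, 5.5]
opening: 0.0185
grasp_force: 58.6
```

```bash
python3 -c "
from workcell import *
try: print(tip_extent)
except Exception as e: print(e)
print(tip_extent() if callable(tip_extent) else '')
o=get_obs();print(o['grasp_force'],o['opening'],o['ee_pos'])"
```

```text
0.022

58.59324395656586 0.018467207890598313 [ 0.48334233 -0.34414388  0.05019416]
```

Request:
servo_tool(
  rows=[
    {"offset": [0, 0, -0.1], "yaw": 0, "claw": 1},
    {"offset": [0, 0, -0.35], "yaw": 0, "claw": 1},
    {"offset": [0, 0, -0.65], "yaw": 0, "claw": 1},
    {"offset": [0, 0, -0.9], "yaw": 0, "claw": 1},
    {"offset": [0, 0, -0.9], "yaw": 0, "claw": 1},
  ],
)

```text
time: 6.0
ee_pos: [0.4837, -0.3453, 0.1414]
tcp_rot: [-179.9, 0.1, 165.6]
wrist_force: [0.3, 0.0, -7.4]
opening: 0.018
grasp_force: 59.2
```

Request:
servo_tool(
  rows=[
    {"offset": [0, 0.1, -0.3], "yaw": 0, "claw": 1},
    {"offset": [0, 0.4, -0.65], "yaw": 0, "claw": 1},
    {"offset": [-0.06, 0.84, -0.65], "yaw": 0, "claw": 1},
  ],
)

```text
time: 6.38
ee_pos: [0.5102, -0.2651, 0.2061]
tcp_rot: [-179.9, 0.1, 165.5]
wrist_force: [1.0, -0.1, -6.4]
opening: 0.0181
grasp_force: 59.9
```

Request:
servo_tool(
  rows=[
    {"offset": [-0.03, 0.42, 0], "yaw": 0, "claw": 1},
    {"offset": [-0.06, 0.84, 0], "yaw": 0, "claw": 1},
    {"offset": [-0.06, 0.84, 0], "yaw": 0, "claw": 1},
  ],
)

```text
time: 6.75
ee_pos: [0.5368, -0.1823, 0.2028]
tcp_rot: [180.0, -0.2, 165.8]
wrist_force: [0.7, -0.3, -7.5]
opening: 0.0179
grasp_force: 60.1
```

Request:
servo_tool(
  rows=[
    {"offset": [-0.03, 0.42, 0], "yaw": 0, "claw": 1},
    {"offset": [-0.06, 0.84, 0], "yaw": 0, "claw": 1},
    {"offset": [-0.06, 0.84, 0], "yaw": 0, "claw": 1},
  ],
)

```text
time: 7.12
ee_pos: [0.5634, -0.1032, 0.203]
tcp_rot: [-180.0, -0.1, 165.7]
wrist_force: [-1.0, -0.1, -6.7]
opening: 0.0183
grasp_force: 60.7
```

Request:
servo_tool(
  rows=[
    {"offset": [-0.02, 0.3, 0], "yaw": 0.05, "claw": 1},
    {"offset": [-0.04, 0.6, 0], "yaw": 0.1, "claw": 1},
    {"offset": [-0.06, 0.83, 0], "yaw": 0.15, "claw": 1},
    {"offset": [-0.06, 0.83, 0], "yaw": 0.2, "claw": 1},
    {"offset": [-0.06, 0.83, 0], "yaw": 0.25, "claw": 1},
    {"offset": [-0.06, 0.83, 0], "yaw": 0.3, "claw": 1},
    {"offset": [-0.06, 0.83, 0], "yaw": 0.35, "claw": 1},
    {"offset": [-0.06, 0.83, 0], "yaw": 0.4, "claw": 1},
    {"offset": [-0.06, 0.83, 0], "yaw": 0.429, "claw": 1},
    {"offset": [-0.06, 0.83, 0], "yaw": 0.429, "claw": 1},
    {"offset": [-0.06, 0.83, 0], "yaw": 0.429, "claw": 1},
  ],
)

```text
time: 8.5
ee_pos: [0.5895, -0.0266, 0.2041]
tcp_rot: [-179.9, 0.0, 88.5]
wrist_force: [-0.1, -0.1, -6.2]
opening: 0.0181
grasp_force: 60.9
```

```bash
cat > chk.py <<'E'
from workcell import *
from h import *; import pickle,sys
o=get_obs(); p,d,i=grab(camera,camera_info("wrist"),o); C=cloud(i,d); n=sys.argv[1]
cv2.imwrite(f"pics/{n}.png",p[:,:,::-1]); pickle.dump(((p,d,i),o),open(n+".pkl","wb"))
X,Y,Z=np.moveaxis(C,-1,0); e=o["ee_pos"]; print(e,o["tcp_rot"],o["wrist_force"])
H,S,V=cv2.split(cv2.cvtColor(p,cv2.COLOR_RGB2HSV))
# shaft points in tool frame (tool x along the shaft)
R=Rt.from_euler("xyz",o["tcp_rot"],degrees=True).as_matrix(); T=(C-e)@R
m=(d>0)&(np.abs(T[...,1])<.012)&(T[...,0]>.015)&(T[...,0]<.066)&(np.abs(T[...,2])<.025)
if m.any():
    P=C[m]; l=cv2.fitLine(P[:,:2].astype(np.float32),cv2.DIST_HUBER,0,.01,.01).ravel(); print('shaft',m.sum(),l,np.degrees(np.arctan2(l[1],l[0])),'top z',np.percentile(P[:,2],[50,90]))
    for lo in (.015,.03,.045,.06): 
        q=m&(T[...,0]>lo)&(T[...,0]<lo+.015)
        if q.any(): print(lo, np.percentile(T[q][:,2],10), np.median(T[q][:,1]))
E
python3 chk.py w3
```

```text
[ 0.58945475 -0.02664171  0.20412726] [-1.79943449e+02  1.42892940e-02  8.84616890e+01] [-0.11136822 -0.08786903 -6.24914068]
shaft 8143 [0.0309763  0.9995201  0.5904776  0.01539922] 88.2249 top z [0.20680019 0.20821204]
0.015 -0.0040856859780038935 -6.564619596225176e-05
0.03 -0.004061862499953671 -5.6709495891766386e-05
0.045 -0.004132491915230224 -4.900906981069049e-05
0.06 -0.004114602859232197 -4.1622259097831185e-05
```

View pics/w3.png

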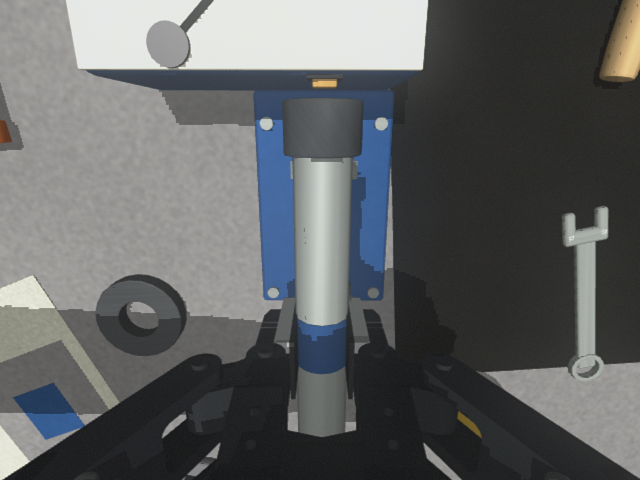

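The shaft is level and over the fixture, with the collar at (323,128) towards the housing, the band at (323,346) between the pads and the keeper at (324,83). I lower it with a +1 mm correction in x.

Request:
servo_tool(
  rows=[
    {"offset": [0, 0.01, 0.3], "yaw": 0, "claw": 1},
    {"offset": [0, 0.01, 0.6], "yaw": 0, "claw": 1},
    {"offset": [0, 0.01, 0.9], "yaw": 0, "claw": 1},
    {"offset": [0, 0.01, 0.95], "yaw": 0, "claw": 1},
    {"offset": [0, 0.01, 0.95], "yaw": 0, "claw": 1},
  ],
)

```text
time: 9.18
ee_pos: [0.5908, -0.0261, 0.1104]
tcp_rot: [180.0, 0.0, 88.4]
wrist_force: [0.1, -0.9, -6.5]
opening: 0.0184
grasp_force: 60.7
```

Request:
servo_tool(
  rows=[
    {"offset": [0, 0, 0.1], "yaw": 0, "claw": 1},
    {"offset": [0, 0, 0.19], "yaw": 0, "claw": 1},
    {"offset": [0, 0, 0.24], "yaw": 0, "claw": 1},
    {"offset": [0, 0, 0.28], "yaw": 0, "claw": 1},
    {"offset": [0, 0, 0.3], "yaw": 0, "claw": 1},
    {"offset": [0, 0, 0.3], "yaw": 0, "claw": 1},
  ],
)

```text
time: 9.93
ee_pos: [0.5907, -0.026, 0.0798]
tcp_rot: [-180.0, 0.0, 88.4]
wrist_force: [-0.2, 0.1, -6.9]
opening: 0.0182
grasp_force: 60.9
```

Request:
servo_tool(
  rows=[
    {"offset": [0, 0, 0.02], "yaw": 0, "claw": 1},
    {"offset": [0, 0, 0.03], "yaw": 0, "claw": 1},
    {"offset": [0, 0, 0.03], "yaw": 0, "claw": 1},
  ],
)

```text
time: 10.3
ee_pos: [0.5906, -0.0261, 0.0767]
tcp_rot: [-180.0, 0.0, 88.4]
wrist_force: [-0.2, -0.6, -6.8]
opening: 0.0179
grasp_force: 60.9
```

Request:
servo_tool(
  rows=[
    {"offset": [0, 0, 0.01], "yaw": 0, "claw": 1},
    {"offset": [0, 0, 0.01], "yaw": 0, "claw": 1},
    {"offset": [0, 0, 0.01], "yaw": 0, "claw": 1},
  ],
)

```text
time: 10.68
ee_pos: [0.5907, -0.0261, 0.0758]
tcp_rot: [180.0, 0.0, 88.4]
wrist_force: [-0.0, -0.1, -7.0]
opening: 0.0179
grasp_force: 60.9
```

Request:
servo_tool(
  rows=[
    {"offset": [0, 0, 0.01], "yaw": 0, "claw": 1},
    {"offset": [0, 0, 0.01], "yaw": 0, "claw": 1},
    {"offset": [0, 0, 0.01], "yaw": 0, "claw": 1},
  ],
)

```text
time: 11.05
ee_pos: [0.5908, -0.0261, 0.0753]
tcp_rot: [180.0, 0.0, 88.4]
wrist_force: [-2.7, 0.5, 0.8]
opening: 0.0181
grasp_force: 61.6
```

Request:
servo_tool(
  rows=[
    {"offset": [0, 0, 0.01], "yaw": 0, "claw": 1},
    {"offset": [0, 0, 0.01], "yaw": 0, "claw": 1},
    {"offset": [0, 0, 0.01], "yaw": 0, "claw": 1},
  ],
)

```text
time: 11.42
ee_pos: [0.5909, -0.0261, 0.0752]
tcp_rot: [179.9, 0.0, 88.4]
wrist_force: [-5.3, -0.3, 7.8]
opening: 0.0177
grasp_force: 62.5
```

Request:
servo_tool(
  rows=[
    {"offset": [0, -0.005, 0], "yaw": 0, "claw": 1},
    {"offset": [0, -0.005, 0], "yaw": 0, "claw": 1},
    {"offset": [0, -0.005, 0], "yaw": 0, "claw": 0.6},
    {"offset": [0, -0.005, 0], "yaw": 0, "claw": 0.4},
    {"offset": [0, -0.005, 0], "yaw": 0, "claw": 0.3},
    {"offset": [0, -0.005, 0], "yaw": 0, "claw": 0.3},
    {"offset": [0, -0.005, 0], "yaw": 0, "claw": 0.3},
  ],
  squeeze=20,
)

```text
time: 12.3
ee_pos: [0.5902, -0.0261, 0.0737]
tcp_rot: [-180.0, 0.0, 88.4]
wrist_force: [0.0, 0.2, 0.3]
opening: 0.0598
grasp_force: 0.0
```

Request:
servo_tool(
  rows=[
    {"offset": [0, 0, -0.2], "yaw": 0, "claw": 0.3},
    {"offset": [0, 0, -0.6], "yaw": 0, "claw": 0.3},
    {"offset": [0, 0, -1], "yaw": 0, "claw": 0.3},
    {"offset": [0, 0, -1], "yaw": 0, "claw": 0.3},
  ],
)

```text
time: 12.8
ee_pos: [0.5916, -0.0261, 0.1774]
tcp_rot: [179.7, 0.0, 88.4]
wrist_force: [-0.2, -0.0, -0.3]
opening: 0.0595
grasp_force: 0.0
```

Request:
servo_tool(
  rows=[
    {"offset": [-0.2, 0, -0.2], "yaw": 0, "claw": 0.3},
    {"offset": [-0.5, 0, -0.4], "yaw": 0, "claw": 0.3},
    {"offset": [-0.5, 0, -0.4], "yaw": 0, "claw": 0.3},
    {"offset": [-0.5, 0, -0.4], "yaw": 0, "claw": 0.3},
  ],
)

```text
time: 13.3
ee_pos: [0.5885, -0.0757, 0.2125]
tcp_rot: [-179.9, -0.0, 88.4]
wrist_force: [0.3, -0.2, 0.5]
opening: 0.0597
grasp_force: 0.0
```

```bash
python3 - <<'E'
from workcell import *
from h import *; import pickle
o=get_obs(); p,d,i=grab(camera,camera_info("wrist"),o); C=cloud(i,d); print(o["ee_pos"],o["tcp_rot"])
cv2.imwrite("pics/w4.png",p[:,:,::-1])
X,Y,Z=np.moveaxis(C,-1,0); H,S,V=cv2.split(cv2.cvtColor(p,cv2.COLOR_RGB2HSV))
m=(H>100)&(H<125)&(S>90)&(np.abs(Z-.079)<.012)&(abs(X-.59)<.02)&(abs(Y+.026)<.03)
print('band',m.sum(),C[m].mean(0),np.percentile(C[m][:,2],95),'px',np.argwhere(m).mean(0))
m=(Z>.074)&(Z<.085)&(abs(X-.59)<.02)&(Y>-.09)&(Y<.035)
P=C[m]; l=cv2.fitLine(P[:,:2].astype(np.float32),cv2.DIST_HUBER,0,.01,.01).ravel(); print(l,np.degrees(np.arctan2(l[1],l[0])),np.percentile(P[:,2],[50,95]))
for a in (-.06,-.01,.03): q=m&(abs(Y-a)<.008); print(a,np.percentile(Z[q],90) if q.any() else None)
r=[]
for nm,lo,hi in (('A',-.095,-.06),('B',.01,.04)):
    q=(Y>lo)&(Y<hi)&(abs(X-.59)<.03)&(abs(X-.59)>.011)&(Z>.06)&(Z<.0745); print(nm,q.sum(),C[q].mean(0), (X[q].min()+X[q].max())/2, (Y[q].min()+Y[q].max())/2)
E
```

```text
[ 0.58849752 -0.07570638  0.21251433] [-1.79916267e+02 -2.20308430e-02  8.83655853e+01]
band 849 [ 0.59068022 -0.02449828  0.0775854 ] 0.08015970148096103 px [168.3451119  323.00706714]
[ 0.0287115   0.9995877   0.5906109  -0.02280517] 88.35472 [0.07814517 0.07991534]
-0.06 0.07949185072788431
-0.01 0.07966542106832289
0.03 0.079632260381893
A 574 [ 0.58866968 -0.075354    0.06997645] 0.5891590337871631 -0.08202205987576909
B 763 [0.59448973 0.02389878 0.07079248] 0.5920165482701587 0.025613553193867863
```

View pics/w4.png

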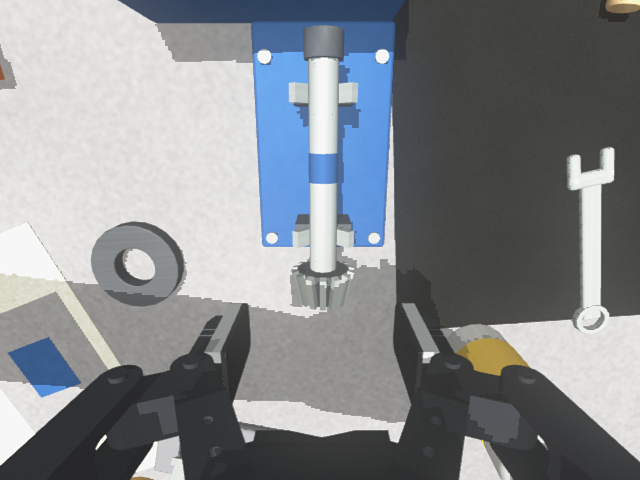

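The shaft lies level in both rests at about z 0.0697. The band is at (323,168), within about 2 mm of midway, the gear at (322,290) is away from the housing, and the pads are open. Now the lever: I move above the knob and turn.

Request:
servo_tool(
  rows=[
    {"offset": [0.3, 0, -0.1], "yaw": 0, "claw": 0},
    {"offset": [0.9, -0.23, -0.3], "yaw": 0, "claw": 0},
    {"offset": [0.9, -0.23, -0.3], "yaw": 0, "claw": 0},
  ],
)

```text
time: 13.72
ee_pos: [0.5676, 0.0181, 0.2445]
tcp_rot: [180.0, -0.0, 88.6]
wrist_force: [0.8, 0.5, -0.2]
opening: 0.0853
grasp_force: 0.0
```

Request:
servo_tool(
  rows=[
    {"offset": [0.45, -0.12, 0], "yaw": 0, "claw": 0},
    {"offset": [0.9, -0.23, 0], "yaw": 0, "claw": 0},
    {"offset": [0.9, -0.23, 0], "yaw": 0, "claw": 0},
  ],
)

```text
time: 14.1
ee_pos: [0.5471, 0.1077, 0.2427]
tcp_rot: [-179.9, 0.0, 88.6]
wrist_force: [0.1, -0.3, 0.1]
opening: 0.0856
grasp_force: 0.0
```

Request:
servo_tool(
  rows=[
    {"offset": [0.4, -0.08, 0], "yaw": -0.05, "claw": 0},
    {"offset": [0.8, -0.16, 0], "yaw": -0.1, "claw": 0},
    {"offset": [1, -0.23, 0], "yaw": -0.15, "claw": 0},
    {"offset": [1, -0.23, 0], "yaw": -0.2, "claw": 0},
    {"offset": [1, -0.23, 0], "yaw": -0.25, "claw": 0},
    {"offset": [1, -0.23, 0], "yaw": -0.3, "claw": 0},
    {"offset": [1, -0.23, 0], "yaw": -0.35, "claw": 0},
    {"offset": [1, -0.23, 0], "yaw": -0.4, "claw": 0},
    {"offset": [1, -0.23, 0], "yaw": -0.42, "claw": 0},
    {"offset": [1, -0.23, 0], "yaw": -0.42, "claw": 0},
  ],
)

```text
time: 15.35
ee_pos: [0.5279, 0.2051, 0.243]
tcp_rot: [-179.9, -0.0, 163.9]
wrist_force: [-0.1, -0.2, -0.0]
opening: 0.0852
grasp_force: 0.0
```

```bash
cat > kn.py <<'E'
from workcell import *
from h import *; import sys
o=get_obs(); p,d,i=grab(camera,camera_info("wrist"),o); C=cloud(i,d); print(o["ee_pos"],o["tcp_rot"])
cv2.imwrite(f"pics/{sys.argv[1]}.png",p[:,:,::-1])
X,Y,Z=np.moveaxis(C,-1,0); H,S,V=cv2.split(cv2.cvtColor(p,cv2.COLOR_RGB2HSV))
rr=np.hypot(X-.5958,Y-.1689)
m=(Z>.163)&(Z<.171)&(rr>.07)&(rr<.125)&(V<110)&(d>0)
if m.any(): print('knob top',m.sum(),C[m].mean(0),'mid',[(np.percentile(a[m],1)+np.percentile(a[m],99))/2 for a in (X,Y)],'px',np.argwhere(m).mean(0))
m=((H<8)|(H>172))&(S>130)&(Z>.1)&(Z<.13)&(rr<.13)
if m.any(): print('red',m.sum(),C[m].mean(0),'max r',rr[m].max(), 'ang',np.degrees(np.arctan2(Y[m].mean()-.1689,X[m].mean()-.5958)))
m=(H>18)&(H<35)&(S>120)&(abs(Z-.108)<.01)&(rr<.13)
if m.any(): print('yellow',m.sum(),C[m].mean(0))
E
python3 kn.py w5
```

```text
[0.52789957 0.20510598 0.24295888] [-1.79949963e+02 -4.12158945e-02  1.63918711e+02]
knob top 1067 [0.52732392 0.2353104  0.16696019] mid [np.float64(0.5279002975152696), np.float64(0.23530543078074023)] px [255.50140581 371.51640112]
red 84 [0.51914238 0.24442421 0.11934477] max r 0.11178872654542424 ang 135.42671587026658
yellow 734 [0.48652799 0.14441954 0.1083474 ]
```

View pics/w5.png

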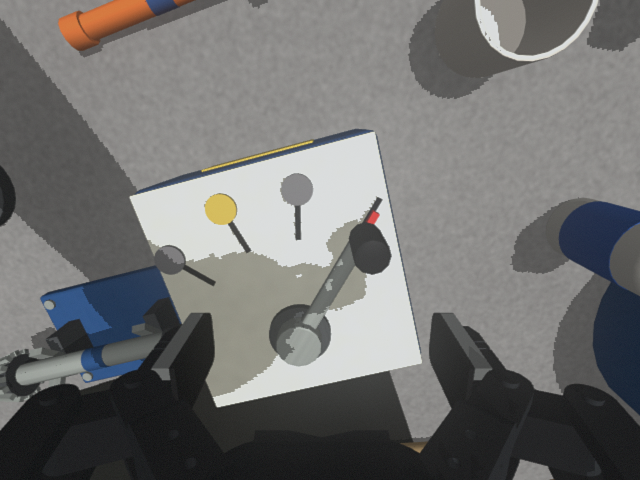

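The knob top is at (371,255), which gives (0.528, 0.235), as predicted. The lever is parked, and the yellow disc is at (221,209). I descend and pinch the knob.

Request:
servo_tool(
  rows=[
    {"offset": [0.085, 0.29, 0], "yaw": 0, "claw": 0},
    {"offset": [0.085, 0.29, 0.2], "yaw": 0, "claw": 0},
    {"offset": [0.085, 0.29, 0.55], "yaw": 0, "claw": 0},
    {"offset": [0.085, 0.29, 0.86], "yaw": 0, "claw": 0},
    {"offset": [0.085, 0.29, 0.86], "yaw": 0, "claw": 0},
    {"offset": [0.085, 0.29, 0.86], "yaw": 0, "claw": 1},
    {"offset": [0.085, 0.29, 0.86], "yaw": 0, "claw": 1},
    {"offset": [0.085, 0.29, 0.86], "yaw": 0, "claw": 1},
    {"offset": [0.085, 0.29, 0.86], "yaw": 0, "claw": 1},
    {"offset": [0.085, 0.29, 0.86], "yaw": 0, "claw": 1},
    {"offset": [0.085, 0.29, 0.86], "yaw": 0, "claw": 1},
  ],
  squeeze=25,
)

```text
time: 16.77
ee_pos: [0.5279, 0.236, 0.1586]
tcp_rot: [180.0, 0.1, 164.0]
wrist_force: [0.1, -2.6, 6.5]
opening: 0.0211
grasp_force: 26.1
```

Request:
servo_tool(
  rows=[
    {"offset": [0.04, -0.088, 0], "yaw": 0, "claw": 1},
    {"offset": [0.073, -0.176, 0], "yaw": 0, "claw": 1},
    {"offset": [0.096, -0.27, 0], "yaw": 0, "claw": 1},
    {"offset": [0.11, -0.363, 0], "yaw": 0, "claw": 1},
    {"offset": [0.115, -0.458, 0], "yaw": 0, "claw": 1},
    {"offset": [0.11, -0.553, 0], "yaw": 0, "claw": 1},
    {"offset": [0.095, -0.646, 0], "yaw": 0, "claw": 1},
    {"offset": [0.071, -0.739, 0], "yaw": 0, "claw": 1},
    {"offset": [0.038, -0.825, 0], "yaw": 0, "claw": 1},
    {"offset": [-0.004, -0.912, 0], "yaw": 0, "claw": 1},
    {"offset": [-0.004, -0.912, 0], "yaw": 0, "claw": 1},
    {"offset": [-0.004, -0.912, 0], "yaw": 0, "claw": 1},
  ],
)

```text
time: 18.27
ee_pos: [0.5028, 0.148, 0.1579]
tcp_rot: [-180.0, 0.0, 163.9]
wrist_force: [-1.8, 0.2, 4.8]
opening: 0.0214
grasp_force: 26.6
```

Knob expected at (0.503, 0.148), and the tool is there. I release, go up and look.

Request:
servo_tool(
  rows=[
    {"offset": [0, 0, 0], "yaw": 0, "claw": 0.5},
    {"offset": [0, 0, 0], "yaw": 0, "claw": 0},
    {"offset": [0, 0, 0], "yaw": 0, "claw": 0},
    {"offset": [0, 0, 0], "yaw": 0, "claw": 0},
    {"offset": [0, 0, -0.4], "yaw": 0, "claw": 0},
    {"offset": [0, 0, -0.9], "yaw": 0, "claw": 0},
    {"offset": [0, 0, -0.9], "yaw": 0, "claw": 0},
    {"offset": [0.3, 0, -0.9], "yaw": 0, "claw": 0},
    {"offset": [0.3, 0, -0.9], "yaw": 0, "claw": 0},
    {"offset": [0.3, 0, -0.9], "yaw": 0, "claw": 0},
  ],
)

```text
time: 19.52
ee_pos: [0.4741, 0.1565, 0.2473]
tcp_rot: [-180.0, -0.0, 164.0]
wrist_force: [0.2, 0.4, -0.7]
opening: 0.0853
grasp_force: 0.0
```

```bash
python3 kn.py w6; python3 - <<'E'
from workcell import *
import cv2
p,d=camera("scene"); q=p[180:330,140:480]; cv2.imwrite("pics/s6.png",cv2.resize(q,(800,353),interpolation=3)[:,:,::-1])
E
```

```text
[0.47409163 0.15650637 0.24731197] [-1.79984999e+02 -5.68692072e-03  1.63995839e+02]
knob top 901 [0.50164969 0.14921034 0.16693997] mid [np.float64(0.502426622271189), np.float64(0.1491469253448046)] px [311.82463929 320.96115427]
red 84 [0.4908081 0.1463274 0.1193274] max r 0.11177172089711548 ang -167.86646234818016
yellow 518 [0.4851003  0.1440495  0.10837701]
```

View pics/w6.png

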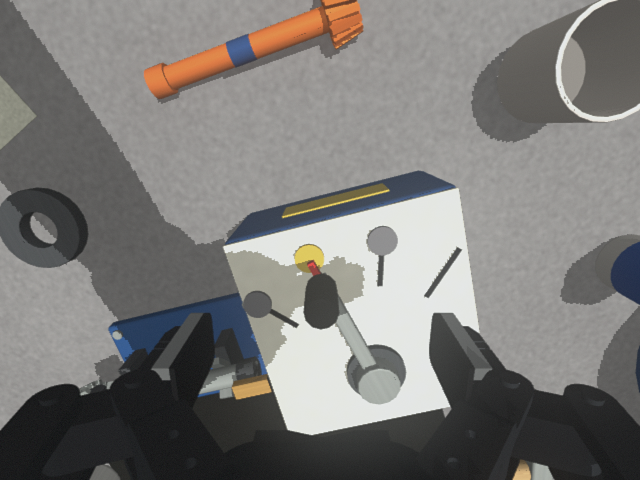

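View pics/s6.png

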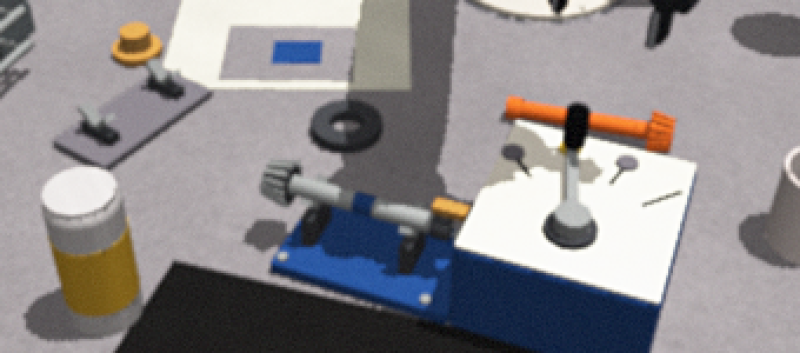

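The pointer at (315,268) stands over the yellow disc at (309,258), at -167.9° against -167.1° expected. The keeper is out over the collar, the pinion is seated, and the arm is clear.

```bash
python3 -c "
from workcell import *
print(job_done())"
```

```text
the job is handed in; nothing more can be done
None
```

The pinion is seated in both V-rests with its gear end away from the housing, the lever rests in the yellow-disc notch with the keeper over the collar, and I handed the job in at about 20 s; no verdict came back.

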